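# Send the sticky spit sprocket down the wash chute

## Robot

A 6-joint arm with a two-finger parallel gripper is mounted at the origin on the work surface. World frame = base frame: x ahead of the robot, y to its left, z up, the work surface at z = 0. Lengths are in m, angles in rad, forces in N, time in s.
With the tool pointing down it reaches from about 0.425 to 0.95 m from the base axis. Payload 14.7 kg.
Tool frame: the origin (TCP) lies midway between the tips of the shut fingers; the grasp point (between the pads) lies 19 mm behind it; z points along the fingers, y is the line along which they close (so a half turn about z gives the same grasp; the last joint's range is limited). The gripper opens to 85 mm and grips with 20 to 120 N. Pads are 22 mm wide; open, the fingers measure 114 mm over their backs; the gripper's body (76 mm by 85 mm) begins 54 mm behind the grasp point. The pads swing forward as they close: fully open they stand 13 mm farther back than shut.
Start: joints at [1.282, 0.48, 1.596, -0, 1.065, -0.047], TCP at [0.156, 0.631, 0.231] pointing down, gripper open.
Joint ranges: [-2.75, 2.75], [-0.82, 2.05], [0.23, 2.67], [-1.56, 4.7], [0.09, 2.69], [-2.92, 2.92]. Speed limits (rad/s): [1.89, 1.89, 2.39, 3.01, 3.01, 3.01].

## Interface

Orientations are given as [roll, pitch, yaw] about the fixed x, y, z axes, in that order (R = Rz(yaw) Ry(pitch) Rx(roll)).
In Python, from bench import * gives the robot as it stands.
- The arm moves only by the tool apply_moves, never from a script. Its arguments are lists of equal length, an entry for each row: "linear": the shift along the tool's x, y, z in m, a list of three; "rotation": the turn, a rotation vector about the tool's x, y, z in degrees, a list of three; "hand": the gripper's target within -1 to 1 (fully open at 1, half-way at 0, shut at -1). In form: {"linear": [[x, y, z], ...], "rotation": [[wx, wy, wz], ...], "hand": [hand, ...]}. A call has 1 to 5 rows; each row shifts and turns the commanded pose from where the row before left it, along the tool's axes as they then stand; what a row does not reach is not made up. A row lasts 1/8 s, in which the tool goes at most 62.5 mm and 10.7 degrees, less where a joint would pass 70% of its speed; a pose out of reach is approached as far as the arm can. A call is refused whole if a number of a shift passes 0.0625 or a number of a turn 10.7, either way. A call with a gripper value outside its range is refused whole. The fingers move at their own pace and stop on an object; the grip force is fixed at half the most. Time passes only in rows, so rows that do not move let the fingers close. It gives the time, the measured TCP pose, the force, the opening and the grip force at its end, in the units of the state.
- observe(): the state, without advancing time (a new reading comes with each control period).
- get_image(name): name is "scene" or "top" or "wrist"; returns a dict with "image" (480x640x3 uint8, blue, green, red), "K" (3x3 intrinsics, pixels), "world_to_cam" (4x4, takes a point from world to camera coordinates). Camera axes: x right, y up, looking along -z (the intrinsics and any distortion apply to the point x, -y, -z); pixel columns grow to the right and rows downward; lengths in m; the calibration is good to about 2 mm. A picture is of the moment at which its call begins. There is no depth.
- close_job(): hands the job in; it is judged then, once.
Trained networks look in a picture, given as the dict that the camera call returned (one of the last four; its "shot" number tells which), for a name from the list of things; names that differ only in an ending like _2 or _b are one class to them, and where a whole thing is asked for, a point or a joint stands for the part that bears it (a point fixed in the world has none). Each returns a list of dicts, best first, with "score" (0 to 1); they miss things now and then, are a little off and sometimes report something else, mostly with a low value. They report only what shows in the picture. A call takes as long as a camera call. They do not tell look-alikes from the thing itself.
- recognise(picture, name): "extent" ([left, top, right, bottom] in pixels, round what is visible of it).
- tip_of(picture, name): "uv" ([column, row] in pixels: a listed point, or the origin of a listed thing).
The state is a dict: "time": time; "qpos": joint angles; "qd": joint speeds; "joint_efforts": joint torques, N m; "eef_pos": TCP position; "tool_rot": TCP orientation; "force": force on the tool from outside, world axes, zero at the start; "wrist_torque": the same for the moment, N m; "finger_gap": opening from 0.0 (shut) to 1.0 (fully open); "grip_force": force on a finger pad.
Only numpy, scipy, OpenCV 4.12 (cv2) and the standard library are available. Lean on these libraries where they do the work, as an engineer would, in place of code of your own. Each camera call takes 0.05 s, during which the arm holds its last target. There are 200 camera calls.

## Task

Press the red catch on the pass ledge down until you feel it come up firmly against its stop, without ramming it; it stays down by itself. Then, without lifting the steel sprocket, push it gently along its lane and off the ledge, towards the robot, so that it drops through the chute and comes to rest in the white wash tub, with the catch still down. Do not bump the clear guard behind the sprocket, and leave the jar, the mug and the pot where they stand.

Things in the scene. Friction and masses are not known exactly. Their poses are not given: they have to be found in the camera images.
- station: Aluminium pass ledge with chute and tub, fixed. Origin on the table under the middle of the ledge's lip (drop edge); +x runs from the lip back along the lane, away from the robot (push towards -x), y across the lane, z up. Solid block, x 0 to 186, 220 wide, level top at z = 140. The lane (y -33 to 33) lies between dark rails 10 wide, 10 high above the ledge, with gaps at the catch.
- lip (a point): Middle of the ledge's lip, station x = 0, y = 0, z = 140 (ledge top). In front and below is the steel chute: station x -100 to 0, |y| under 50, walls z 55 to 125, then flared lips: the front one leans out to x = -121, z = 169, the side ones to |y| = 65, z = 156.
- tub_floor (a point): Point on the white wash tub's floor under the middle of the chute, station x = -50, y = 0, z = 6. The open tub spans station x -150 to 0, |y| under 75, and is 60 high.
- guard: Clear upright splash guard across the back of the lane, fixed: 6 thick, 240 wide, 176 above the ledge. Origin: middle of its foot, station x = 169, z = 140; face to the lane at x = 166 (its top rail at 163). Gap to the sprocket 36 to 46: too tight for an upright gripper. Lean the gripper over the lane (towards -x) 25 to 35 degrees, tips pointing down and back at the guard's foot.
- catch (a joint): How far the red catch is pressed down (m), 0 fully up. Starts at 0 to 0.006, takes about 8 N to move, stays where left. It comes up against a rigid stop hidden inside, somewhere between 0.0155 and 0.0275, different each time: press slowly until 14 to 20 N is felt; over 30 N is ramming. Its red bar crosses the lane at station x 32 to 44; fully up it stands 14 above the ledge and blocks the sprocket, at its stop it is below it.
- pad_top (a point): Middle of the top of the catch's red square press pad (36 x 36), at station x = 38, y = 79, beside the lane; 44 above the ledge with the catch fully up, going down with it. Press straight down here with the closed fingertips.
- sprocket: Loose steel toothed wheel lying flat in the lane, 60 diameter, 16 thick, 150 to 310 g, origin at the centre of its underside. It starts with its centre at station x = 90 to 100; any yaw.
- sprocket_mid (a point): Centre of the sprocket, 8 above its underside while it lies flat.
- shaker: Bystander: clear sugar jar with steel lid, 60 diameter, 130 tall, on the table; origin under its centre.
- mug: Bystander: white mug, 76 diameter, 90 tall, handle at its own +y; origin under its centre.
- pot: Bystander: blue round pot, 80 diameter, 75 tall; origin under its centre.
Not all that is in view belongs to the job. What is meant by the sprocket is not orange or yellow, and is the larger of those in its own colour.

How it is judged:
On the way, in this order (a step that is already met when the one before it is completed fails the run):
1. the catch is pressed firmly against its stop (with over 11 N from the fingers) while the sprocket still lies on the ledge (value of joint catch above 0.014 m and contact force between catch and the fingers above 11 N and x of sprocket_mid in the frame of station above 0.03 m).
2. the sprocket has gone over the lip and below the ledge into the chute (x of sprocket_mid in the frame of station below 0 m and z of sprocket_mid in the frame of station below 0.11 m), for 0.1 s.
At the end, for the whole second after the job is handed in: The sprocket lies at rest inside the wash tub (its centre within the tub's walls and less than 60 mm above the table) and the catch is still down, its bar not more than 0.5 mm above the ledge (joint above 13.5 mm) (z of sprocket_mid in the frame of station below 0.06 m and x of sprocket_mid in the frame of station between -0.15 and 0 m and y of sprocket_mid in the frame of station between -0.075 and 0.075 m and linear speed of sprocket below 0.02 m/s and value of joint catch above 0.0135 m); the robot touches nothing.
It fails at once if the catch is rammed (over 32 N) (contact force between catch and the fingers above 32 N or contact force between catch and the arm above 32 N).
It fails at once if the sprocket is forced (over 25 N from the fingers) (contact force between sprocket and the fingers above 25 N).
It fails at once if the sprocket is lifted more than 20 mm off the ledge (z of sprocket_mid in the frame of station above 0.168 m).
It fails at once if the guard is bumped (over 15 N) (contact force between guard and the fingers above 15 N or contact force between guard and the arm above 15 N).
It fails at once if the jar, the mug or the pot is shifted over 20 mm or tipped (distance of any of shaker, mug, pot from where it was at the start of the episode above 0.02 m or angle between any of shaker, mug, pot's own z axis and vertical above 0.3 rad).
It also fails if it takes over 45 s, if anything falls off the work surface, if the arm or the gripper's body presses on something with over 40 N, if the wrist force passes 120 N, or if a joint passes its speed limit or range.

## Working session

There is one attempt and no reset: what is moved stays moved. The work goes in short steps, Python scripts to look and compute and a tool call to move; the robot and the scene stay as the last step left them, time stands still between calls to the robot, and variables do not carry over. Pictures are saved under pics/ and viewed, at most 10 in all, crops included, and the job is handed in when it is done.

Besides the shell and the picture viewer there is one more tool, called after "Request:" in YAML: its name, and indented under it one key for each argument. apply_moves: Moves the arm, as the interface text tells. Its arguments: {"type":"object","properties":{"linear":{"type":"array"},"rotation":{"type":"array"},"hand":{"type":"array"}},"required":["linear","rotation","hand"]}

```bash
mkdir -p pics; python3 - <<'E'
from bench import *
import cv2
print(observe())
for n in ["scene","top"]:
    p=get_image(n); cv2.imwrite(f"pics/{n}0.png",p["image"])
    print(n,p["K"],p["world_to_cam"],[k for k in p])
    for t in ["lip","pad_top","sprocket","sprocket_mid","guard","station","tub_floor","shaker","mug","pot"]:
        try: print(t,[(r["uv"],round(r["score"],2)) for r in tip_of(p,t)][:4])
        except Exception as e: print(t,e)
E
```

```text
{'time': 0.0, 'qpos': array([ 1.28237680e+00,  4.80848854e-01,  1.59687730e+00, -6.48301083e-06,
        1.06507832e+00, -4.66069809e-02]), 'qd': array([ 1.57903063e-03,  1.13139164e-04, -1.84772584e-03, -1.12740685e-03,
        3.19003337e-04, -8.75018108e-05]), 'joint_efforts': array([-6.35913952e-03, -9.50616860e+01, -4.30181050e+01, -8.46337680e-04,
        1.22642846e-02, -2.92820675e-05]), 'eef_pos': array([0.15552031, 0.630699  , 0.23066006]), 'tool_rot': array([-3.14038188e+00, -5.07975322e-05,  2.89978322e+00]), 'force': array([-0.62306589,  0.40205343, -0.16317143]), 'wrist_torque': array([ 0.03862865,  0.01836583, -0.01080216]), 'grip_force': 0.0, 'finger_gap': 1.00146702329651}
scene [[536.27059565   0.         321.80897807]
 [  0.         536.27059565 236.46161041]
 [  0.           0.           1.        ]] [[-0.99750799  0.06933153 -0.01307472  0.60485817]
 [-0.06358701 -0.80314631  0.59237885 -0.01948175]
 [ 0.03056962  0.59173402  0.80555345 -1.00378876]
 [ 0.          0.          0.          1.        ]] ['image', 'K', 'world_to_cam', 'shot']
lip [([370.6, 209.1], 0.
[... 606 characters left out ...]
38148   0.04427089]
 [ 0.99583372 -0.00610983  0.09098281 -0.60228749]
 [-0.09113696 -0.03339711  0.9952782  -1.17637943]
 [ 0.          0.          0.          1.        ]] ['image', 'K', 'world_to_cam', 'shot']
lip [([355.6, 282.4], 0.9)]
pad_top [([357.0, 281.2], 0.73), ([308.0, 268.4], 0.64)]
sprocket [([343.2, 225.6], 0.9), ([241.3, 205.7], 0.81), ([322.0, 148.3], 0.72), ([374.4, 142.4], 0.57)]
sprocket_mid [([240.7, 206.9], 0.9), ([343.9, 221.7], 0.87), ([317.1, 145.6], 0.85), ([375.7, 142.9], 0.58)]
guard [([335.9, 189.0], 0.79)]
station [([354.5, 280.4], 0.96)]
tub_floor [([363.5, 301.9], 0.79)]
shaker [([248.1, 283.8], 0.69)]
mug [([467.2, 235.2], 0.69)]
pot [([453.1, 296.7], 0.74)]
```

View pics/scene0.png

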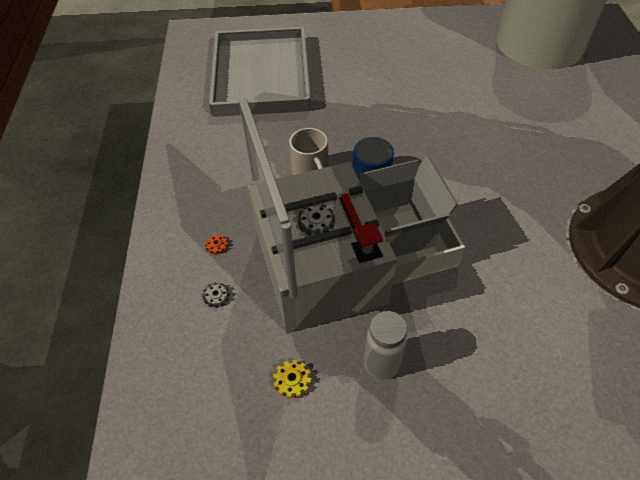

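View pics/top0.png

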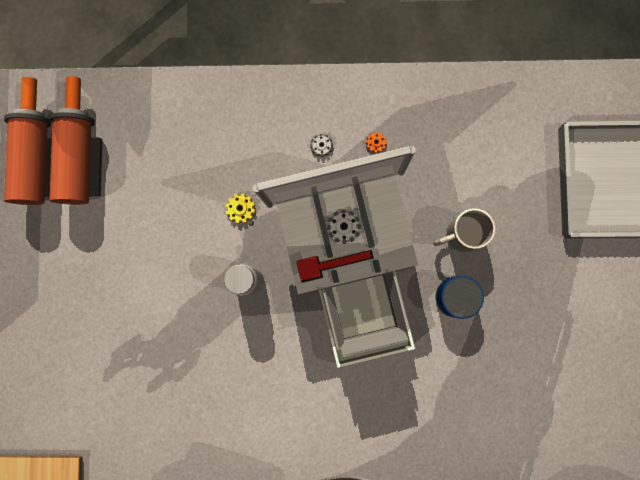

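The sprocket candidates in the top view are:
- Dark steel wheel in the lane, (343,226).
- Small steel wheel, (322,145).
- Orange wheel, (376,142).
- Yellow wheel, (241,208).

The one in the lane is steel and the larger of the two grey ones, so it is the one meant. The pad is at (309,268) and the guard top runs (257,188)–(413,150). Next I fit the station pose and check it by overlaying the model on an enlarged crop.

```bash
cat > h.py <<'E'
from bench import *
import cv2, numpy as np
from scipy.optimize import least_squares
def proj(p,X):
    W=p["world_to_cam"];X=np.atleast_2d(X);c=X@W[:3,:3].T+W[:3,3]
    q=np.c_[c[:,0],-c[:,1],-c[:,2]]@p["K"].T
    return q[:,:2]/q[:,2:]
def st(v,P):
    P=np.atleast_2d(P)/1000.;c,s=np.cos(v[2]),np.sin(v[2])
    return np.c_[v[0]+c*P[:,0]-s*P[:,1],v[1]+s*P[:,0]+c*P[:,1],P[:,2]]
E
python3 - <<'E'
from h import *
T=get_image("top");S=get_image("scene")
ct=[((38,79,181),(308.5,268.4)),((163,120,316),(257,190)),((163,-120,316),(414,152)),((95,0,156),(343.5,226))]
cs=[((38,79,181),(369.5,233.5)),((163,120,316),(292,294)),((163,-120,316),(246,100)),((95,0,156),(316.5,217.5)),((0,110,140),(393,291))]
def f(v):
    return np.r_[(proj(T,st(v,[a for a,b in ct]))-[b for a,b in ct]).ravel(),(proj(S,st(v,[a for a,b in cs]))-[b for a,b in cs]).ravel()]
r=least_squares(f,[.63,0,.2],loss="soft_l1");v=r.x;print(v,r.fun.reshape(-1,2).round(1).tolist())
np.save("v.npy",v)
L=[]
def box(x0,x1,y0,y1,z): return [(x0,y0,z),(x1,y0,z),(x1,y1,z),(x0,y1,z)]
L=[box(0,186,-110,110,140),box(0,166,-33,33,150),box(20,56,61,97,182),box(32,44,-33,33,152),box(163,172,-120,120,316),box(-150,0,-75,75,60)]
t=np.linspace(0,6.28,24);L.append([(95+30*np.cos(a),30*np.sin(a),156) for a in t])
out=[]
for p,(x,y,w,h) in((T,(235,140,200,240)),(S,(235,90,240,240))):
    k=2.4;im=cv2.resize(p["image"][y:y+h,x:x+w],None,fx=k,fy=k,interpolation=2)
    im=cv2.convertScaleAbs(im,alpha=1.4,beta=20)
    for l in L: cv2.polylines(im,[((proj(p,st(v,l))-[x,y]+.5)*k*8).astype(int)],True,(0,255,0),1,cv2.LINE_AA,3)
    out.append(im[:576,:395] if 0 else im)
h=min(i.shape[0] for i in out);o=np.hstack([i[:h] for i in out]);o=cv2.resize(o,None,fx=800/o.shape[1],fy=800/o.shape[1]);cv2.imwrite("pics/ov.png",o);print(o.shape)
E
```

```text
[ 0.52073019 -0.02370284  0.23976878] [[-1.7, -0.2], [-1.2, 1.0], [-4.7, 0.5], [-0.3, 0.7], [-1.5, 0.5], [-2.4, -74.6], [-0.5, -2.6], [-0.1, -2.8], [3.7, -32.0]]
(436, 800, 3)
```

View pics/ov.png

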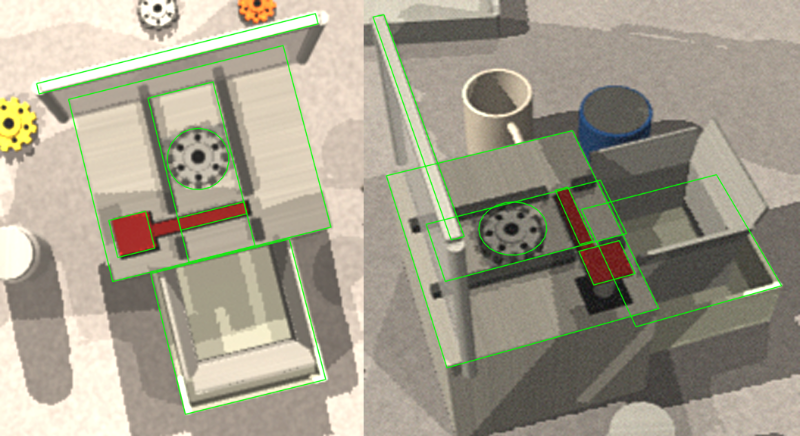

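The overlay fits within about 1 px (2 mm), and the wheel at the lane's centre is the larger steel one. In the crop it's at (198,157), with the small steel one at (158,12). Next: shut the fingers, align yaw to the station, and work out the transit to above the pad.

Request:
apply_moves:
  linear:
    - [0,0,-0.01]
    - [0,0,-0.01]
    - [0,0,-0.01]
    - [0,0,0]
  rotation:
    - [0,0,-9.2]
    - [0,0,-9.2]
    - [0,0,-9.1]
    - [0,0,0]
  hand: [-1,-1,-1,-1]

```text
time: 1.7
eef_pos: [0.1557, 0.6315, 0.2619]
tool_rot: [3.14, 0.001, -2.904]
force: [0.6, -0.2, 0.1]
finger_gap: 0.143
grip_force: 0.0
```

```bash
cat >> h.py <<'E'
from scipy.spatial.transform import Rotation as Ro
def togo(P,lean=0):
    "tool-frame shift & rotvec(deg) to station point P (mm), tool leaned over the lane"
    v=np.load("v.npy");o=observe();R=Ro.from_euler("xyz",o["tool_rot"])
    w=st(v,P)[0];a=np.radians(lean);s,c=np.sin(a),np.cos(a)
    M=np.array([[-c,0,s],[0,1,0],[-s,0,-c]]).T if 0 else np.c_[[-c,0,-s],[0,1,0],[s,0,-c]]
    G=Ro.from_euler("z",v[2])*Ro.from_matrix(M)
    e=Ro.from_euler("z",-v[2]).apply(o["eef_pos"]-np.r_[v[:2],0])*1000
    print("world",w.round(4),"shift",(R.inv().apply(w-o["eef_pos"])).round(4),"rot",np.degrees((R.inv()*G).as_rotvec()).round(2))
    print("in station mm",e.round(1),"F",o["force"].round(1),"gap",round(o["finger_gap"],2),"t",o["time"],"q",o["qpos"].round(2))
E
python3 - <<'E'
from h import *
v=np.load("v.npy");togo((38,80,230))
E
```

```text
world [0.5386 0.063  0.23  ] shift [-0.2385 -0.6426  0.0314] rot [ 0.07  0.04 -0.13]
in station mm [-199.   723.1  261.9] F [ 0.6 -0.2  0.1] gap 0.14 t 1.7 q [ 1.28  0.45  1.56  0.    1.13 -0.53]
```

Request:
apply_moves:
  linear:
    - [-0.016,-0.043,0]
    - [-0.016,-0.043,0]
    - [-0.016,-0.043,0]
    - [-0.016,-0.043,0]
    - [-0.016,-0.043,0]
  rotation:
    - [0,0,0]
    - [0,0,0]
    - [0,0,0]
    - [0,0,0]
    - [0,0,0]
  hand: [-1,-1,-1,-1,-1]

```text
time: 2.33
eef_pos: [0.2846, 0.4396, 0.2609]
tool_rot: [-3.141, -0.0, -2.908]
force: [0.5, 0.1, -0.7]
finger_gap: -0.006
grip_force: 0.0
```

Request:
apply_moves:
  linear:
    - [-0.016,-0.043,0]
    - [-0.016,-0.043,0]
    - [-0.016,-0.043,0]
    - [-0.016,-0.043,0]
    - [-0.016,-0.043,0]
  rotation:
    - [0,0,0]
    - [0,0,0]
    - [0,0,0]
    - [0,0,0]
    - [0,0,0]
  hand: [-1,-1,-1,-1,-1]

```text
time: 2.95
eef_pos: [0.4131, 0.2496, 0.261]
tool_rot: [-3.142, -0.0, -2.908]
force: [0.5, 1.0, 0.2]
finger_gap: -0.0
grip_force: 0.0
```

Request:
apply_moves:
  linear:
    - [-0.016,-0.043,0]
    - [-0.016,-0.043,0]
    - [-0.016,-0.043,0]
    - [-0.016,-0.043,0]
    - [-0.014,-0.04,0.02]
  rotation:
    - [0,0,0]
    - [0,0,0]
    - [0,0,0]
    - [0,0,0]
    - [0,0,0]
  hand: [-1,-1,-1,-1,-1]

```text
time: 3.58
eef_pos: [0.5399, 0.0619, 0.2418]
tool_rot: [-3.141, 0.002, -2.908]
force: [-0.0, 0.6, -0.3]
finger_gap: 0.003
grip_force: 0.0
```

Request:
apply_moves:
  linear:
    - [0,0,0.01]
    - [0,0,0]
  rotation:
    - [0,0,0]
    - [0,0,0]
  hand: [-1,-1]

```text
time: 3.82
eef_pos: [0.5374, 0.0634, 0.2302]
tool_rot: [3.141, -0.002, -2.907]
force: [-0.1, 0.4, 0.3]
finger_gap: 0.004
grip_force: 0.0
```

```bash
python3 - <<'E'
from h import *
togo((38,80,190))
p=get_image("wrist");im=p["image"].copy();v=np.load("v.npy")
print([(r["uv"],round(r["score"],2)) for r in tip_of(p,"pad_top")])
for l in [[(20,61,181),(56,61,181),(56,97,181),(20,97,181)],[(95+30*np.cos(a),30*np.sin(a),156) for a in np.linspace(0,6.28,24)],[(0,-110,140),(186,-110,140),(186,110,140),(0,110,140)]]:
    cv2.polylines(im,[proj(p,st(v,l)).astype(int)],True,(0,255,0),1)
cv2.imwrite("pics/w1.png",im)
E
```

```text
world [0.5386 0.063  0.19  ] shift [-0.0012 -0.0007  0.0402] rot [ 0.04 -0.13 -0.28]
in station mm [ 36.9  80.6 230.2] F [-0.1  0.4  0.3] gap 0.0 t 3.825 q [ 0.06  0.33  1.85  0.    0.97 -1.74]
[([318.7, 269.1], 0.78)]
```

View pics/w1.png

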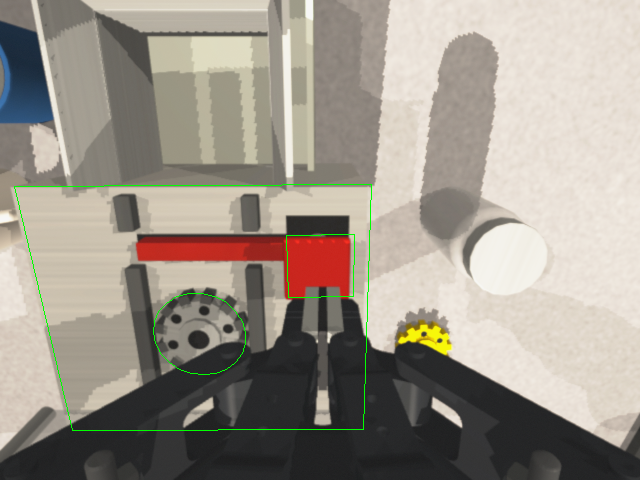

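The wrist view confirms the fit. The red pad's outline at (286–350, 236–298) sits within 2–3 px of the model, and the fingertips are just above it. Going down.

Request:
apply_moves:
  linear:
    - [0,0,0.015]
    - [0,0,0.015]
    - [0,0,0.01]
    - [0,0,0.003]
    - [0,0,0.002]
  rotation:
    - [0,0,0]
    - [0,0,0]
    - [0,0,0]
    - [0,0,0]
    - [0,0,0]
  hand: [-1,-1,-1,-1,-1]

```text
time: 4.55
eef_pos: [0.5385, 0.0634, 0.1862]
tool_rot: [-3.142, -0.0, -2.903]
force: [-0.3, 0.4, 0.3]
finger_gap: -0.001
grip_force: 0.0
```

Request:
apply_moves:
  linear:
    - [0,0,0.0015]
    - [0,0,0.0015]
    - [0,0,0.0015]
    - [0,0,0.0015]
    - [0,0,0.0015]
  rotation:
    - [0,0,0]
    - [0,0,0]
    - [0,0,0]
    - [0,0,0]
    - [0,0,0]
  hand: [-1,-1,-1,-1,-1]

```text
time: 5.18
eef_pos: [0.5386, 0.0635, 0.1792]
tool_rot: [-3.142, 0.001, -2.903]
force: [-2.0, 0.5, 7.8]
finger_gap: -0.006
grip_force: 3.7
```

Request:
apply_moves:
  linear:
    - [0,0,0.0015]
    - [0,0,0.0015]
    - [0,0,0.0015]
    - [0,0,0.0015]
    - [0,0,0.001]
  rotation:
    - [0,0,0]
    - [0,0,0]
    - [0,0,0]
    - [0,0,0]
    - [0,0,0]
  hand: [-1,-1,-1,-1,-1]

```text
time: 5.8
eef_pos: [0.5386, 0.0634, 0.1722]
tool_rot: [-3.142, 0.001, -2.904]
force: [-0.7, 0.3, 7.5]
finger_gap: 0.002
grip_force: 3.6
```

Request:
apply_moves:
  linear:
    - [0,0,0.0005]
    - [0,0,0.0005]
    - [0,0,0.0005]
  rotation:
    - [0,0,0]
    - [0,0,0]
    - [0,0,0]
  hand: [-1,-1,-1]

```text
time: 6.18
eef_pos: [0.5386, 0.0634, 0.1708]
tool_rot: [-3.142, 0.001, -2.903]
force: [-1.5, 0.3, 7.7]
finger_gap: -0.002
grip_force: 3.6
```

Request:
apply_moves:
  linear:
    - [0,0,0.0005]
    - [0,0,0.0005]
    - [0,0,0.0005]
  rotation:
    - [0,0,0]
    - [0,0,0]
    - [0,0,0]
  hand: [-1,-1,-1]

```text
time: 6.55
eef_pos: [0.5386, 0.0634, 0.1693]
tool_rot: [-3.142, 0.001, -2.903]
force: [-2.1, 0.3, 7.3]
finger_gap: 0.0
grip_force: 3.6
```

Request:
apply_moves:
  linear:
    - [0,0,0.0005]
    - [0,0,0.0005]
  rotation:
    - [0,0,0]
    - [0,0,0]
  hand: [-1,-1]

```text
time: 6.8
eef_pos: [0.5386, 0.0634, 0.1683]
tool_rot: [-3.142, 0.001, -2.904]
force: [-2.1, 0.9, 7.7]
finger_gap: 0.005
grip_force: 3.6
```

Request:
apply_moves:
  linear:
    - [0,0,0.0005]
    - [0,0,0.0005]
  rotation:
    - [0,0,0]
    - [0,0,0]
  hand: [-1,-1]

```text
time: 7.05
eef_pos: [0.5386, 0.0634, 0.1673]
tool_rot: [-3.142, 0.001, -2.903]
force: [-2.2, -0.3, 7.3]
finger_gap: 0.002
grip_force: 3.6
```

Request:
apply_moves:
  linear:
    - [0,0,0.0005]
    - [0,0,0.0005]
  rotation:
    - [0,0,0]
    - [0,0,0]
  hand: [-1,-1]

```text
time: 7.3
eef_pos: [0.5386, 0.0634, 0.1663]
tool_rot: [-3.142, 0.001, -2.903]
force: [-1.7, 1.4, 6.8]
finger_gap: 0.001
grip_force: 3.6
```

Request:
apply_moves:
  linear:
    - [0,0,0.0005]
    - [0,0,0.0005]
  rotation:
    - [0,0,0]
    - [0,0,0]
  hand: [-1,-1]

```text
time: 7.55
eef_pos: [0.5386, 0.0634, 0.1653]
tool_rot: [-3.142, 0.001, -2.903]
force: [-2.0, 0.9, 6.3]
finger_gap: 0.001
grip_force: 3.6
```

Request:
apply_moves:
  linear:
    - [0,0,0.0005]
    - [0,0,0.0005]
  rotation:
    - [0,0,0]
    - [0,0,0]
  hand: [-1,-1]

```text
time: 7.8
eef_pos: [0.5386, 0.0634, 0.1643]
tool_rot: [-3.142, 0.001, -2.904]
force: [-1.2, 0.5, 7.0]
finger_gap: -0.002
grip_force: 3.6
```

Request:
apply_moves:
  linear:
    - [0,0,0.0005]
    - [0,0,0.0005]
  rotation:
    - [0,0,0]
    - [0,0,0]
  hand: [-1,-1]

```text
time: 8.05
eef_pos: [0.5386, 0.0634, 0.1633]
tool_rot: [-3.142, 0.001, -2.903]
force: [-1.9, 0.1, 7.2]
finger_gap: 0.002
grip_force: 3.6
```

Request:
apply_moves:
  linear:
    - [0,0,0.0005]
    - [0,0,0.0005]
  rotation:
    - [0,0,0]
    - [0,0,0]
  hand: [-1,-1]

```text
time: 8.3
eef_pos: [0.5386, 0.0634, 0.1623]
tool_rot: [-3.142, 0.001, -2.903]
force: [-0.5, -0.2, 7.3]
finger_gap: 0.0
grip_force: 3.6
```

Request:
apply_moves:
  linear:
    - [0,0,0.0005]
    - [0,0,0.0005]
  rotation:
    - [0,0,0]
    - [0,0,0]
  hand: [-1,-1]

```text
time: 8.55
eef_pos: [0.5386, 0.0634, 0.1613]
tool_rot: [-3.141, 0.001, -2.903]
force: [-1.7, 0.4, 6.8]
finger_gap: -0.0
grip_force: 3.6
```

Request:
apply_moves:
  linear:
    - [0,0,0.0005]
    - [0,0,0.0005]
  rotation:
    - [0,0,0]
    - [0,0,0]
  hand: [-1,-1]

```text
time: 8.8
eef_pos: [0.5387, 0.0635, 0.1605]
tool_rot: [-3.142, 0.001, -2.903]
force: [-5.1, 0.7, 17.9]
finger_gap: -0.003
grip_force: 9.0
```

Firmly against the stop at about 18 N. Now retreat, then lean 30° over the lane.

Request:
apply_moves:
  linear:
    - [0,0,-0.005]
    - [0,0,-0.025]
    - [0,0,-0.035]
    - [0,0,-0.035]
    - [0,0,0]
  rotation:
    - [0,0,0]
    - [0,0,0]
    - [0,0,0]
    - [0,0,0]
    - [0,0,0]
  hand: [-1,-1,-1,-1,-1]

```text
time: 9.43
eef_pos: [0.5399, 0.0635, 0.2625]
tool_rot: [-3.141, 0.005, -2.903]
force: [-0.5, 0.6, -1.1]
finger_gap: 0.005
grip_force: 0.0
```

Request:
apply_moves:
  linear:
    - [0,0,0]
    - [0,0,0]
    - [0,0,0]
    - [0,0,0]
    - [0,0,0]
  rotation:
    - [0,-7.5,0]
    - [0,-7.5,0]
    - [0,-7.5,0]
    - [0,-7.5,0]
    - [0,0,0]
  hand: [-1,-1,-1,-1,-1]

```text
time: 10.05
eef_pos: [0.5357, 0.063, 0.2582]
tool_rot: [3.14, 0.521, -2.906]
force: [0.6, 0.5, 0.2]
finger_gap: 0.002
grip_force: 0.0
```

```bash
python3 - <<'E'
from h import *
togo((86,0,256),30)
T=get_image("top")
v=np.load("v.npy")
print([(r["uv"],r["score"]) for r in tip_of(T,"sprocket_mid")],proj(T,st(v,(94,0,148))))
E
```

```text
world [ 0.6043 -0.0033  0.256 ] shift [-0.0433 -0.0805  0.0273] rot [-0.03 -0.15 -0.19]
in station mm [ 35.1  80.7 258.2] F [0.6 0.5 0.2] gap 0.0 t 10.05 q [-0.03  0.09  2.24  0.42  0.33 -2.21]
[([320.8, 144.0], 0.79), ([240.1, 208.1], 0.78), ([376.4, 143.9], 0.72), ([343.3, 224.4], 0.57)] [[343.37419264 227.77788425]]
```

Request:
apply_moves:
  linear:
    - [-0.009,-0.016,0.005]
    - [-0.009,-0.016,0.005]
    - [-0.009,-0.016,0.005]
    - [-0.009,-0.016,0.006]
    - [-0.008,-0.016,0.006]
  rotation:
    - [0,0,0]
    - [0,0,0]
    - [0,0,0]
    - [0,0,0]
    - [0,0,0]
  hand: [-1,-1,-1,-1,-1]

```text
time: 10.78
eef_pos: [0.609, -0.0026, 0.2586]
tool_rot: [3.141, 0.523, -2.903]
force: [-0.6, -0.0, -0.7]
finger_gap: 0.005
grip_force: 0.0
```

```bash
python3 - <<'E'
from h import *
v=np.load("v.npy");p=get_image("wrist");im=p["image"].copy()
togo((147,0,153),30)
for l in [[(96+30*np.cos(a),30*np.sin(a),156) for a in np.linspace(0,6.28,40)],[(0,-110,140),(186,-110,140),(186,110,140),(0,110,140)],[(20,61,161),(56,61,161),(56,97,161),(20,97,161)],[(166,-33,140),(166,33,140),(127,33,140),(127,-33,140)]]:
    cv2.polylines(im,[proj(p,st(v,l)).astype(int)],True,(0,255,0),1)
s=get_image("scene")["image"][80:320,220:480]
o=np.hstack([cv2.resize(im,(480,360)),cv2.resize(s,(320,295))[:360] if 0 else cv2.copyMakeBorder(cv2.resize(s,(320,295)),0,65,0,0,0)])
cv2.imwrite("pics/w2.png",o)
E
```

```text
world [0.6635 0.0112 0.153 ] shift [0.0053 0.0024 0.1191] rot [-0.09  0.02 -0.05]
in station mm [ 92.   -2.2 258.7] F [ 1.8 -2.  -0.2] gap 0.0 t 10.825 q [-0.18  0.21  2.1   0.54  0.41 -2.44]
```

View pics/w2.png

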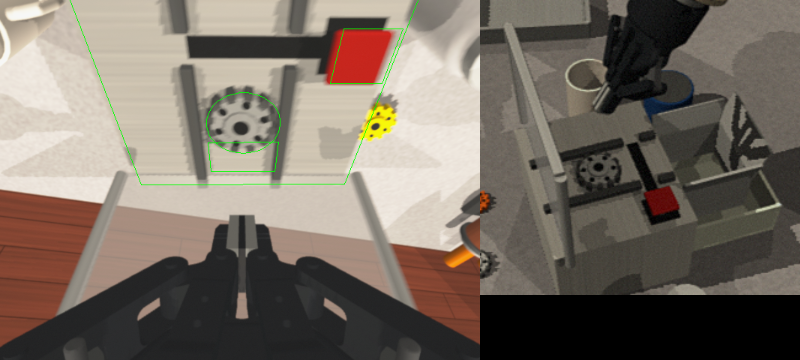

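The catch is down: the bar's slot is dark and flush. That shot was blurred by motion, so I'll retake it standing still and check the gap behind the sprocket.

Request:
apply_moves:
  linear:
    - [0.0055,0.0025,0]
  rotation:
    - [0,0,0]
  hand: [-1]

```text
time: 11.0
eef_pos: [0.6022, -0.0008, 0.2554]
tool_rot: [3.141, 0.523, -2.904]
force: [0.1, -0.0, 0.6]
finger_gap: 0.003
grip_force: 0.0
```

```bash
python3 - <<'E'
from h import *
v=np.load("v.npy");get_image("wrist");get_image("wrist");p=get_image("wrist")
togo((147,0,153),30)
x,y,w,h=200,60,260,210;k=3
im=cv2.resize(p["image"][y:y+h,x:x+w],None,fx=k,fy=k,interpolation=2)
for i,l in enumerate([[(95+30*np.cos(a),30*np.sin(a),156) for a in np.linspace(0,6.28,40)],[(95+30*np.cos(a),30*np.sin(a),140) for a in np.linspace(0,6.28,40)],[(0,-110,140),(186,-110,140),(186,110,140),(0,110,140)],[(166,-33,150),(166,33,150),(60,33,150),(60,-33,150)],[(166,-120,140),(166,120,140),(172,120,140),(172,-120,140)]]):
    cv2.polylines(im,[((proj(p,st(v,l))-[x,y]+.5)*k).astype(int)],True,(0,255,0) if i!=1 else (255,255,0),1)
cv2.imwrite("pics/w3.png",im)
E
```

```text
world [0.6635 0.0112 0.153 ] shift [-0.0037 -0.0036  0.1202] rot [-0.01 -0.05 -0.07]
in station mm [ 83.8   3.6 255.3] F [ 0.4  0.6 -0.1] gap -0.0 t 11.15 q [-0.18  0.2   2.12  0.55  0.39 -2.45]
```

View pics/w3.png

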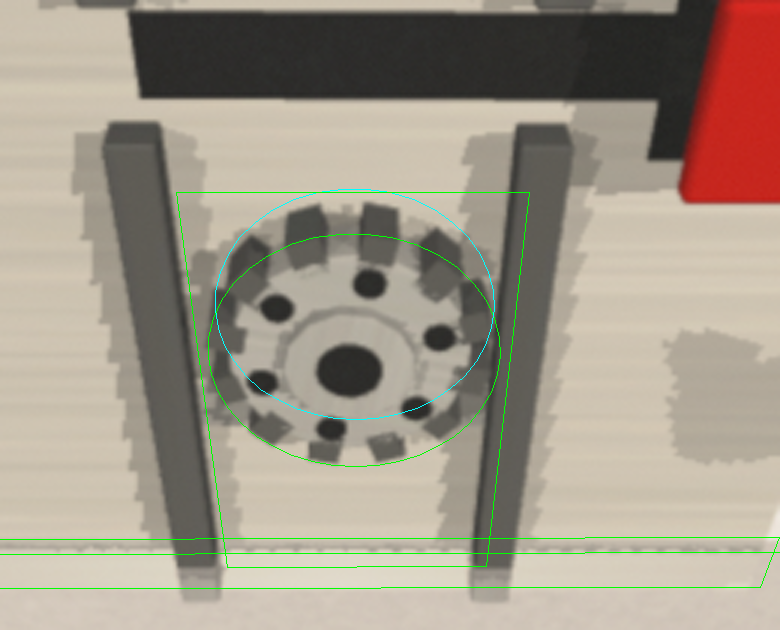

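The sharp view settles it. The guard foot (row 547) and sprocket match the model, with the sprocket at x≈96 and its rear edge at x≈126. The lane sits about 2.5 mm to −y of my frame, so I aim at y=−2.5.

Request:
apply_moves:
  linear:
    - [-0.0035,-0.006,0]
    - [0,0,0.025]
    - [0,0,0.025]
    - [0,0,0.02]
    - [0,0,0]
  rotation:
    - [0,0,0]
    - [0,0,0]
    - [0,0,0]
    - [0,0,0]
    - [0,0,0]
  hand: [-1,-1,-1,-1,-1]

```text
time: 11.78
eef_pos: [0.6406, 0.0024, 0.1958]
tool_rot: [3.141, 0.522, -2.904]
force: [-0.6, -0.9, 0.3]
finger_gap: 0.001
grip_force: 0.0
```

```bash
python3 - <<'E'
from h import *
togo((147,-2.5,153),30)
E
```

```text
world [0.6641 0.0088 0.153 ] shift [0.0002 0.0006 0.0492] rot [ 0.   -0.09 -0.09]
in station mm [122.6  -3.1 195.8] F [-0.6 -0.9  0.3] gap 0.0 t 11.775 q [-0.16  0.34  2.1   0.76  0.28 -2.65]
```

Request:
apply_moves:
  linear:
    - [0,0,0.015]
    - [0,0,0.012]
    - [0,0,0]
  rotation:
    - [0,0,0]
    - [0,0,0]
    - [0,0,0]
  hand: [-1,-1,-1]

```text
time: 12.15
eef_pos: [0.6537, 0.0054, 0.1738]
tool_rot: [3.141, 0.524, -2.903]
force: [-0.5, -0.4, -0.2]
finger_gap: 0.002
grip_force: 0.0
```

```bash
python3 - <<'E'
from h import *
togo((147,-2.5,153),30)
E
```

```text
world [0.6641 0.0088 0.153 ] shift [0.0009 0.0008 0.0235] rot [-0.03  0.01 -0.08]
in station mm [136.1  -3.3 173.8] F [-0.5 -0.4 -0.2] gap 0.0 t 12.15 q [-0.15  0.39  2.09  0.87  0.25 -2.76]
```

Joint 6 is nearing its limit. Leaning 25° instead of 30° opens the wrist and keeps it clear.

Request:
apply_moves:
  linear:
    - [0.0005,0.0005,0]
    - [0,0,0]
  rotation:
    - [0,4.5,0]
    - [0,0,0]
  hand: [-1,-1]

```text
time: 12.4
eef_pos: [0.6546, 0.0083, 0.1749]
tool_rot: [3.136, 0.475, -2.9]
force: [-0.3, -1.0, 0.9]
finger_gap: 0.001
grip_force: 0.0
```

```bash
python3 - <<'E'
from h import *
togo((147,-2.5,153),25.5)
E
```

```text
world [0.6641 0.0088 0.153 ] shift [ 0.0017 -0.002   0.0238] rot [0.34 1.72 0.09]
in station mm [137.7  -0.7 174.9] F [-0.3 -1.   0.9] gap 0.0 t 12.4 q [-0.13  0.4   2.05  0.61  0.3  -2.5 ]
```

Request:
apply_moves:
  linear:
    - [0,0,0]
    - [0,0,0.01]
    - [0,0,0.008]
    - [0,0,0.004]
    - [0,0,0]
  rotation:
    - [0,0,0]
    - [0,0,0]
    - [0,0,0]
    - [0,0,0]
    - [0,0,0]
  hand: [-1,-1,-1,-1,-1]

```text
time: 13.02
eef_pos: [0.6633, 0.0112, 0.1531]
tool_rot: [3.134, 0.472, -2.902]
force: [-0.2, -0.2, -0.7]
finger_gap: 0.001
grip_force: 0.0
```

```bash
python3 - <<'E'
from h import *
togo((147,-2.5,152),25.5)
c,s=np.cos(np.radians(25.5)),np.sin(np.radians(25.5));print("per mm of -x:",c,s)
s=get_image("scene")["image"][80:320,220:480];cv2.imwrite("pics/s4.png",cv2.resize(s,None,fx=2.4,fy=2.4,interpolation=2))
E
```

```text
world [0.6641 0.0088 0.152 ] shift [ 0.0003 -0.0026  0.0011] rot [ 0.42  1.57 -0.02]
in station mm [1.468e+02 1.000e-01 1.531e+02] F [-0.2 -0.2 -0.7] gap 0.0 t 13.025 q [-0.12  0.44  2.05  0.69  0.27 -2.57]
per mm of -x: 0.9025852843498606 0.43051109680829514
```

View pics/s4.png

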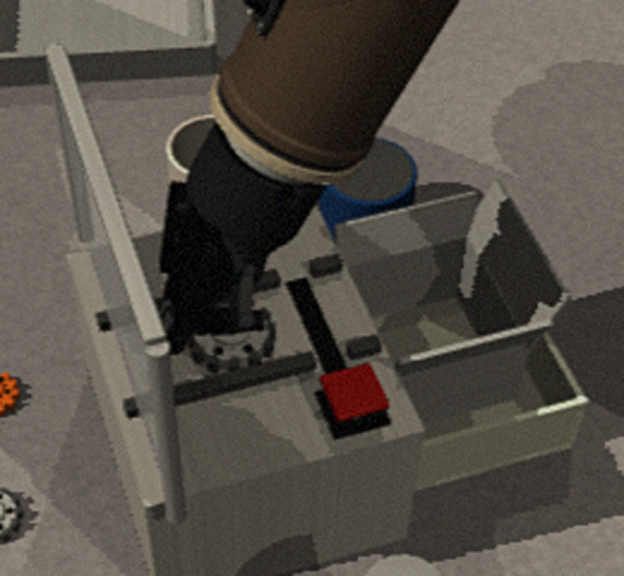

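The fingers are behind the sprocket and inside the lane, with the pad down and no contact force. Pushing towards −x.

Request:
apply_moves:
  linear:
    - [0.0035,-0.001,-0.0018]
    - [0.0035,-0.001,-0.0018]
    - [0.0035,-0.0005,-0.0018]
    - [0.0035,0,-0.0018]
    - [0.0035,0,-0.0018]
  rotation:
    - [0,0,0]
    - [0,0,0]
    - [0,0,0]
    - [0,0,0]
    - [0,0,0]
  hand: [-1,-1,-1,-1,-1]

```text
time: 13.7
eef_pos: [0.6448, 0.0038, 0.154]
tool_rot: [3.135, 0.474, -2.902]
force: [1.7, 0.8, 0.4]
finger_gap: -0.002
grip_force: 0.7
```

Request:
apply_moves:
  linear:
    - [0.0045,0,-0.0023]
    - [0.0045,0,-0.0023]
    - [0.0045,0,-0.0023]
    - [0.0045,0,-0.0023]
  rotation:
    - [0,0,0]
    - [0,0,0]
    - [0,0,0]
    - [0,0,0]
  hand: [-1,-1,-1,-1]

```text
time: 14.2
eef_pos: [0.625, -0.001, 0.1539]
tool_rot: [3.135, 0.473, -2.902]
force: [2.1, 0.4, 1.2]
finger_gap: 0.004
grip_force: 1.1
```

```bash
python3 - <<'E'
from h import *
togo((100,-2.5,152),27)
E
```

```text
world [ 0.6185 -0.0024  0.152 ] shift [ 0.0068  0.0002 -0.0014] rot [ 0.39  0.12 -0.01]
in station mm [106.7  -2.7 153.9] F [2.1 0.4 1.2] gap 0.0 t 14.2 q [-0.16  0.4   2.13  0.82  0.25 -2.74]
```

Joint 6 is drifting again, and the guard is now well behind, so I reduce the lean before continuing.

Request:
apply_moves:
  linear:
    - [0,0,0]
    - [0,0,0]
    - [0,0,0]
  rotation:
    - [0,6,0]
    - [0,6,0]
    - [0,0,0]
  hand: [-1,-1,-1]

```text
time: 14.58
eef_pos: [0.6276, 0.0057, 0.1543]
tool_rot: [3.121, 0.326, -2.894]
force: [0.2, 1.1, 0.2]
finger_gap: -0.003
grip_force: 0.0
```

```bash
python3 - <<'E'
from h import *
togo((60,-2.5,152),15)
E
```

```text
world [ 0.5796 -0.0119  0.152 ] shift [ 0.0489 -0.005  -0.0142] rot [1.32 3.66 0.44]
in station mm [110.7   3.1 154.3] F [0.2 1.1 0.2] gap -0.0 t 14.575 q [-0.12  0.42  2.    0.32  0.44 -2.21]
```

Request:
apply_moves:
  linear:
    - [0.0057,-0.0015,-0.001]
    - [0.0057,-0.0015,-0.001]
    - [0.0057,-0.0015,-0.0019]
    - [0.0057,-0.001,-0.0019]
    - [0.0057,0,-0.0019]
  rotation:
    - [0,0,0]
    - [0,0,0]
    - [0,0,0]
    - [0,0,0]
    - [0,0,0]
  hand: [-1,-1,-1,-1,-1]

```text
time: 15.2
eef_pos: [0.5994, -0.0075, 0.1526]
tool_rot: [3.12, 0.328, -2.897]
force: [4.2, 1.3, 4.4]
finger_gap: -0.003
grip_force: 3.4
```

Request:
apply_moves:
  linear:
    - [0.0057,0,-0.0019]
    - [0.0057,0,-0.0019]
    - [0.0057,0,-0.0019]
  rotation:
    - [0,0,0]
    - [0,0,0]
    - [0,0,0]
  hand: [-1,-1,-1]

```text
time: 15.58
eef_pos: [0.5819, -0.012, 0.1526]
tool_rot: [3.12, 0.328, -2.897]
force: [4.9, 1.5, 6.4]
finger_gap: 0.001
grip_force: 3.5
```

```bash
python3 - <<'E'
from h import *
togo((0,-2.5,152),19)
T=get_image("top");S=get_image("scene")["image"][110:290,260:480]
a=cv2.resize(T["image"][140:360,250:430],(400,489));b=cv2.resize(S,(400,327));b=cv2.copyMakeBorder(b,0,162,0,0,0)
cv2.imwrite("pics/p5.png",np.hstack([a,b]))
E
```

```text
world [ 0.5213 -0.0261  0.152 ] shift [ 0.0591  0.0014 -0.0195] rot [ 1.32 -0.22  0.25]
in station mm [ 62.2  -3.2 152.6] F [4.9 1.5 6.4] gap 0.0 t 15.575 q [-0.17  0.37  2.1   0.39  0.4  -2.32]
```

View pics/p5.png

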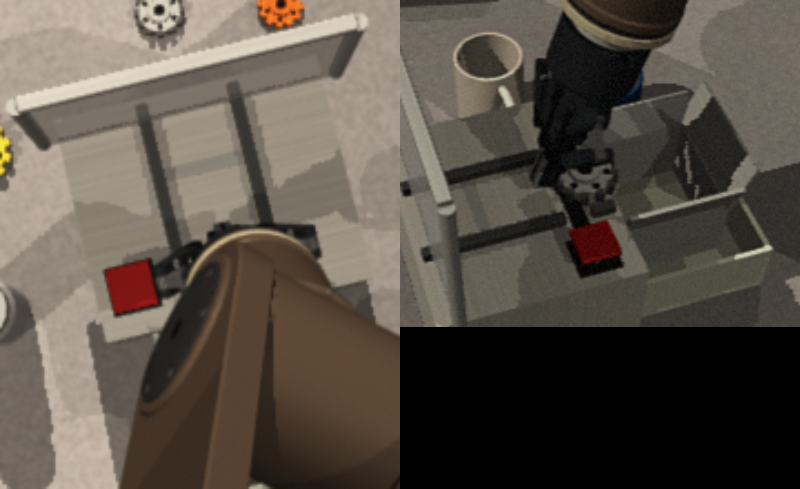

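```bash
python3 - <<'E'
from h import *
v=np.load("v.npy")
p=get_image("scene");S=p["image"];W=get_image("wrist")
def ov(p,x,y,w,h,k):
    im=cv2.convertScaleAbs(cv2.resize(p["image"][y:y+h,x:x+w],None,fx=k,fy=k,interpolation=2),alpha=1.5,beta=15)
    for l in [[(22+30*np.cos(a),-2.5+30*np.sin(a),z) for a in np.linspace(0,6.28,40)] for z in (140,156)]:
        cv2.polylines(im,[((proj(p,st(v,l))-[x,y]+.5)*k).astype(int)],True,(0,255,0),1)
    return im
a=ov(p,310,150,100,100,4)
b=cv2.resize(ov(W,120,0,400,400,1),(400,400))
cv2.imwrite("pics/p6.png",np.hstack([a,b]))
E
```

```text
(no output)
```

View pics/p6.png

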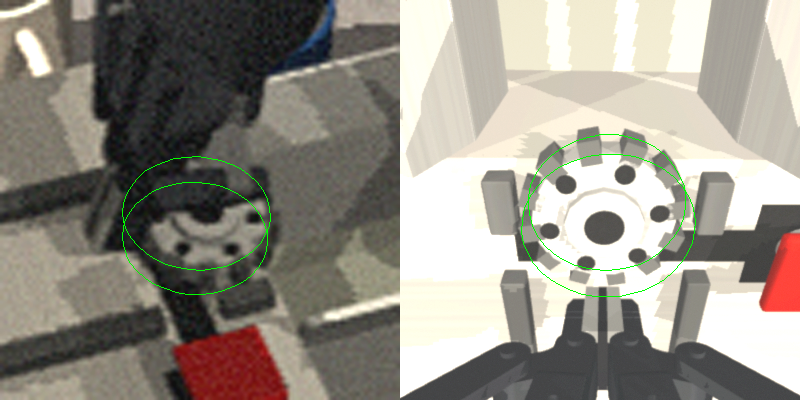

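The sprocket lies flat just past the bar, centre at x≈17, with no tilt. Contact force is small, so I continue over the lip.

Request:
apply_moves:
  linear:
    - [0.0045,0,-0.0017]
    - [0.0045,0,-0.0015]
    - [0.0045,0,-0.0015]
    - [0.0045,0,-0.0015]
  rotation:
    - [0,0,0]
    - [0,0,0]
    - [0,0,0]
    - [0,0,0]
  hand: [-1,-1,-1,-1]

```text
time: 16.27
eef_pos: [0.5631, -0.0166, 0.1521]
tool_rot: [3.12, 0.325, -2.897]
force: [3.4, 1.8, 4.6]
finger_gap: -0.0
grip_force: 3.2
```

Request:
apply_moves:
  linear:
    - [0.0057,0,-0.0019]
    - [0.0057,0,-0.0019]
    - [0.0057,0,-0.0019]
    - [0.0057,0,-0.0019]
    - [0,0,0]
  rotation:
    - [0,0,0]
    - [0,0,0]
    - [0,0,0]
    - [0,0,0]
    - [0,0,0]
  hand: [-1,-1,-1,-1,-1]

```text
time: 16.9
eef_pos: [0.5384, -0.0222, 0.1513]
tool_rot: [3.118, 0.322, -2.897]
force: [0.6, -0.6, -0.2]
finger_gap: -0.006
grip_force: 0.0
```

```bash
python3 - <<'E'
from h import *
togo((0,-2.5,152),19)
v=np.load("v.npy")
for n in("scene","wrist"):
    p=get_image(n);print(n,[([round(c) for c in r["uv"]],round(r["score"],2)) for r in tip_of(p,"sprocket_mid")])
    print([proj(p,st(v,P)).round()[0] for P in((-5,-2,148),(-50,0,20),(-50,0,100))])
    cv2.imwrite(f"pics/{n}7.png",p["image"])
E
```

```text
world [ 0.5213 -0.0261  0.152 ] shift [ 0.0164  0.0005 -0.0062] rot [ 1.42 -0.55  0.27]
in station mm [ 17.5  -2.8 151.3] F [ 0.6 -0.6 -0.2] gap -0.01 t 16.9 q [-0.21  0.33  2.18  0.44  0.38 -2.42]
scene [([219, 243], 0.88), ([294, 381], 0.87), ([213, 295], 0.63)]
[array([374., 202.]), array([393., 241.]), array([397., 214.])]
wrist [([324, 42], 0.79)]
[array([328., 258.]), array([326.,  64.]), array([331., 104.])]
```

The contact force vanished and the wrist view finds the sprocket down in the chute at (324,42). Lift away and check.

Request:
apply_moves:
  linear:
    - [0,0,-0.02]
    - [0,0,-0.03]
    - [0,0,-0.03]
    - [0,0,0]
    - [0,0,0]
  rotation:
    - [0,0,0]
    - [0,0,0]
    - [0,0,0]
    - [0,0,0]
    - [0,0,0]
  hand: [-1,-1,-1,-1,-1]

```text
time: 17.73
eef_pos: [0.5156, -0.0302, 0.2274]
tool_rot: [3.12, 0.324, -2.897]
force: [0.3, -0.2, -0.3]
finger_gap: -0.005
grip_force: 0.0
```

```bash
python3 - <<'E'
from h import *
v=np.load("v.npy");p=get_image("wrist")
im=p["image"].copy();cv2.polylines(im,[proj(p,st(v,[(x,y,6) for x,y in((-100,-50),(0,-50),(0,50),(-100,50))])).astype(int)],True,(0,255,0),1)
b=cv2.resize(get_image("scene")["image"][110:290,260:480],(320,262))
cv2.imwrite("pics/p8.png",np.hstack([cv2.resize(im,(480,360)),cv2.copyMakeBorder(b,0,98,0,0,0)]))
print([(r["uv"],r["score"]) for r in tip_of(p,"sprocket_mid")],observe()["force"].round(1))
E
```

```text
[([325.9, 60.6], 0.97), ([478.1, 293.8], 0.69)] [-0.6  0.1 -0.1]
```

View pics/p8.png

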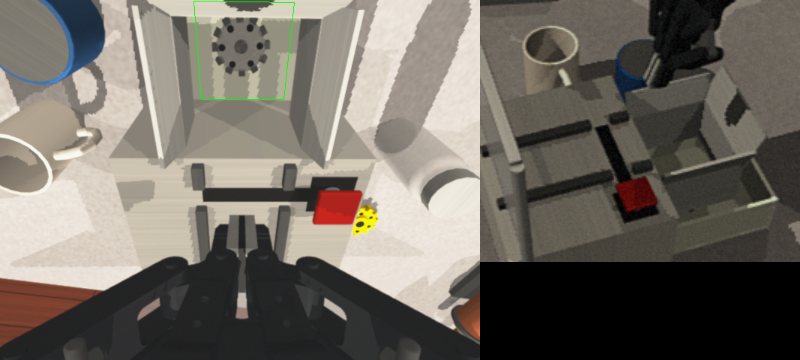

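The sprocket lies flat on the tub floor at (240,46), the catch is still down with its slot dark, and nothing touches the robot. Handing in.

```bash
python3 -c "
from bench import *
print(close_job())"
```

```text
the job is handed in; nothing more can be done
None
```

The job is handed in with no verdict returned: the catch was pressed to its stop at about 18 N and stayed down, and the last picture shows the sprocket lying flat in the wash tub with the gripper clear.

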